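# Two-button insulation test of a glass insulator

## Robot

A 7-joint arm with a two-finger parallel gripper is mounted at the origin on the work surface. World frame = base frame: x ahead of the robot, y to its left, z up, the work surface at z = 0. Lengths are in m, angles in rad, forces in N, time in s.
With the tool pointing down it reaches from about 0.35 to 0.9 m from the base axis. Payload 7.2 kg.
Tool frame: the origin (TCP) lies midway between the tips of the shut fingers; the grasp point (between the pads) lies 19 mm behind it; z points along the fingers, y is the direction in which the jaws open and shut (so a half turn about z gives the same grasp; the last joint's range is limited). The gripper opens to 85 mm and grips with 20 to 120 N. Pads are 22 mm wide; open, the fingers measure 114 mm over their backs; the gripper's body (76 mm by 85 mm) begins 54 mm behind the grasp point. The pads swing forward as they close: fully open they stand 13 mm farther back than shut.
Start: joints at [-1.372, 0.411, -0.013, 1.596, 0.006, 1.134, -0.082], TCP at [0.165, 0.603, 0.231] pointing down, gripper open.
Joint ranges: [-2.95, 2.95], [-0.29, 1.99], [-1.47, 1.44], [0.14, 2.54], [-1.03, 4.17], [0.13, 1.85], [-2.86, 2.86]. Speed limits (rad/s): [2.39, 2.39, 3.01, 3.01, 3.14, 3.14, 3.14].

## Interface

Orientations are given as a 3x3 rotation matrix whose columns are the frame's x, y, z axes.
In Python, from workcell import telemetry, capture, camera_params, ctrl gives the robot as it stands. The module is installed in compiled form; this text tells all that it offers.
- The arm moves only by the tool step_arm, never from a script. Its argument "plan" is one flat list of numbers, 7 for each row, row after row: the shift along the world's x, y, z normalised to -1 to 1, where 1 is 50 mm, then the turn, a rotation vector about the world's x, y, z normalised to -1 to 1, where 1 is pi/2 rad, then the opening, from 0 (shut) to 1 (fully open). In form: [dx, dy, dz, rx, ry, rz, grip, dx, dy, dz, rx, ry, rz, grip, ...]. A call has 1 to 10 rows; each row shifts and turns the commanded pose from where the row before left it; what a row does not reach is not made up. A row lasts 1/10 s, in which the tool goes at most 50 mm and 8.59 degrees, less where a joint would pass 70% of its speed; a pose out of reach is approached as far as the arm can. A call with a number of a shift or a turn outside -1 to 1 is refused whole. A call with a gripper value outside its range is refused whole. The fingers move at their own pace and stop on an object; "newtons" is the grip in N (left out, the last holds). Time passes only in rows, so rows that do not move let the fingers close. It gives the time, the measured TCP pose, the force and the opening at its end, in the units of the state.
- telemetry.read_state(): the state, without advancing time (a new reading comes with each control period).
- capture(name): name is "scene" or "top" or "wrist"; returns (picture, depth): 480x640x3 uint8, blue, green, red; 480x640 float32, m along the optical axis (not along the pixel's ray), 0 where there is no reading.
- camera_params(name): a dict with "camera_matrix" (3x3 intrinsics, pixels), "rvec" (rotation vector, rad) and "tvec" (3), from world to camera coordinates, as OpenCV has them; the wrist camera has in their place "tool_from_camera" (4x4, takes a point from camera to tool coordinates, whose origin is the TCP and whose axes are the flange's). Camera axes: x right, y down, z forward; pixel columns grow to the right and rows downward; lengths in m; the calibration is good to about 2 mm. A picture is of the moment at which its call begins: read the wrist's pose just before it. camera_params takes no time and is no camera call.
- ctrl.sign_off(): hands the job in, once; it reports no verdict.
The state is a dict: "time_s": time; "qpos": joint angles; "joint_velocities": joint speeds; "joint_efforts": joint torques, N m; "tcp_pos": TCP position; "ee_rot": TCP orientation; "contact_force": force on the tool from outside, world axes, zero at the start; "ft_torque": the same for the moment, N m; "width": opening from 0.0 (shut) to 1.0 (fully open).
Only numpy, scipy, OpenCV 4.12 (cv2) and the standard library are available. Lean on these libraries where they do the work, as an engineer would, in place of code of your own. Each camera call takes 0.05 s, during which the arm holds its last target.

## Task

Test the glass insulator standing in the bench tester: with a fingertip, push the raised contact arm down until it rests on the insulator's crown, then press the tester's two round test buttons together, one fingertip on each, and hold both fully down until the meter needle has climbed to the far end of its scale. Then let both buttons come up together and wait, clear of the tester, until the needle has fallen back to its start, leaving the contact arm down. Everything is only pushed or pressed: pick nothing up, leave the insulators where they stand and do not press the mushroom-headed stop button.

Things in the scene. Friction and masses are not known exactly. Their poses are not given: they have to be found in the camera images.
- tester: Grey bench insulation tester, fixed: 240 (its x) by 340 (its y) by 60 mm high, flat panel on top. Origin: centre of the underside; x runs from the front edge (robot side) to the rear, y left, z up. On the panel: two test buttons front left, meter behind them; stop button front right, insulator in its cup behind it; knob and terminals between, up to 18 mm high.
- test_left_top (a point): Centre of the top face of the left test button: a flat black round cap 28 mm across, standing 14 mm above the panel (74 mm above the table) in a steel collar 40 mm across and 6 mm high. Its axes are the tester's; it moves down with the button.
- test_right_top (a point): The same for the right test button, an identical cap 60 mm from the left one, centre to centre, along the tester's y axis.
- test_left (a joint): Travel of the left test button in m: 0 up, 0.006 fully down. A spring holds it up; it starts to move at about 1.2 N and is fully down at 4 N, and comes up when released.
- test_right (a joint): The same for the right test button.
- needle (a joint): Meter needle, rad: 0 at its start (left end of the scale), 1.4 at the far (right) end. Black, 62 mm long, over the white dial under the meter's clear window (housing 104 by 134 mm, top 18 mm above the panel). It climbs slowly, end to end in about 4 s, while both test buttons are fully down, and falls back within 2 s when either comes up.
- contact_arm (a joint): Angle of the contact arm in rad: 0 when it lies level with its stud on the insulator's crown, about 0.8 when well raised. It stays where it is left; friction in its pivot takes about 1 N at the finger plate to overcome.
- contact_hinge (a point): Pivot of the contact arm, on a black post behind the insulator, 163 mm above the table. The arm, a flat brass bar 13 mm wide and 6 mm thick, reaches from here towards the tester's front (-x); a stud under it, 60 mm from the pivot, meets the crown; it ends in a black finger plate, 104 mm from the pivot. The free end rises as it opens.
- finger_plate (a point): Centre of the top face of the black finger plate at the contact arm's free end, 32 mm along the arm by 30 mm wide, 6 mm thick; this point is 88 mm along the arm from the pivot and 3 mm above its centre line. Moves with the arm.
- specimen_mid (a point): Middle (42 mm up) of the insulator under test: green glass, 62 mm across, 85 mm tall, standing loose in a shallow brass cup on the panel; its crown is 149 mm above the table, under the contact arm's stud. z is its upright axis.
- stop (a joint): Travel of the stop button in m, 0 up, 0.005 down. It must stay up.
- stop_top (a point): Top centre of the stop button: a grey mushroom head 42 mm across, 24 mm above the panel, at the panel's front right.
- ins_a_mid (a point): Middle of a loose amber glass insulator, 80 mm across and 103 mm tall, standing on the table beside the tester.
- ins_b_mid (a point): Middle of a loose white porcelain insulator, 90 mm across and 92 mm tall, standing on the table beside the tester.
- ins_c_mid (a point): Middle of a loose green glass insulator, 62 mm across and 85 mm tall, standing on the table beside the tester.
There are look-alikes about, which are no part of the job. Leave any black or blue look-alike of the part that bears specimen_mid alone.

How it is judged:
By the outcome, as a careful person would: the job done as asked, in the order asked, and still so for the second after the job is handed in, with the robot touching nothing.
It also fails if it takes over 45 s, if anything falls off the work surface, if the arm or the gripper's body presses on something with over 40 N, if the wrist force passes 120 N, or if a joint passes its speed limit or range.

## Working session

There is one attempt and no reset: what is moved stays moved. The work goes in short steps, Python scripts to look and compute and a tool call to move; the robot and the scene stay as the last step left them, time stands still between calls to the robot, and variables do not carry over. Pictures are saved under pics/ and viewed, and the job is handed in when it is done.

Besides the shell and the picture viewer there is one more tool, called after "Call:" in YAML: its name, and indented under it one key for each argument. step_arm: Moves the arm, as the interface text tells. Its arguments: {"type":"object","properties":{"plan":{"type":"array","items":{"type":"number","minimum":-1,"maximum":1}},"newtons":{"type":"number"}},"required":["plan"]}

```bash
mkdir -p pics; cat > h.py <<'E'
import numpy as np, cv2
from workcell import telemetry, capture, camera_params, ctrl
def cam(n):
    p=camera_params(n)
    K=np.array(p["camera_matrix"],float)
    if "rvec" in p:
        R=cv2.Rodrigues(np.array(p["rvec"],float))[0]; t=np.array(p["tvec"],float).ravel()
    else:
        s=telemetry.read_state(); T=np.array(p["tool_from_camera"]); 
        W=np.eye(4); W[:3,:3]=np.array(s["ee_rot"]).reshape(3,3); W[:3,3]=s["tcp_pos"]
        M=np.linalg.inv(W@T); R=M[:3,:3]; t=M[:3,3]
    return K,R,t
def ray(c,uv,z):
    K,R,t=c; o=-R.T@t; d=R.T@np.linalg.inv(K)@np.array([uv[0],uv[1],1.])
    return o+d*(z-o[2])/d[2]
def pt(c,uv,D):
    K,R,t=c; z=D[int(uv[1]),int(uv[0])]; return R.T@(np.linalg.inv(K)@np.array([uv[0],uv[1],1.])*z-t)
def proj(c,P):
    K,R,t=c; q=K@(R@np.array(P)+t); return q[:2]/q[2]
E
python3 - <<'E'
from h import *
for n in("scene","top","wrist"):
    c=cam(n); im,d=capture(n); cv2.imwrite(f"pics/{n}0.png",im); np.savez(f"{n}0.npz",im=im,d=d,K=c[0],R=c[1],t=c[2])
    print(n,c[0][0,0],-c[1].T@c[2],c[1][2])
s=telemetry.read_state(); print(s["time_s"],s["tcp_pos"],np.round(s["ee_rot"],3),s["width"])
E
```

```text
scene 575.5171610605644 [ 1.00154312 -0.58552973  1.14292487] [-0.32711168  0.51298145 -0.79362963]
top 528.6435465291213 [0.35738914 0.06009316 1.35443686] [ 0.18814142  0.01017628 -0.98208923]
wrist 349.9138088767302 [0.08339569 0.62652295 0.37352118] [ 0.31188072 -0.0866784  -0.94615922]
0.15 [0.16471411 0.60253073 0.23065037] [[-0.965  0.264 -0.   ]
 [ 0.264  0.965 -0.001]
 [-0.    -0.001 -1.   ]] 0.9987585210331262
```

View pics/scene0.png

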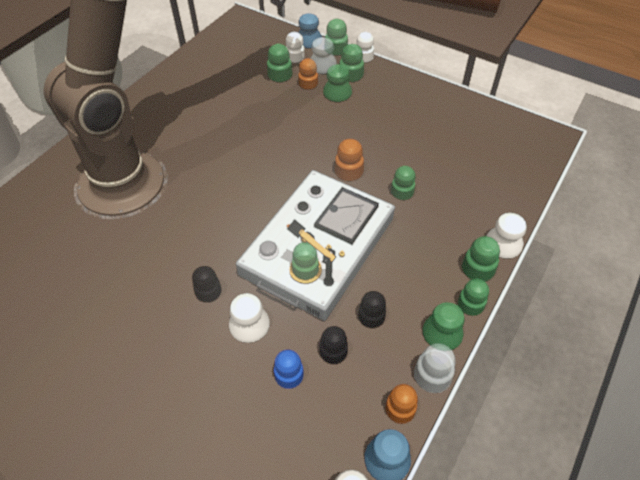

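View pics/top0.png

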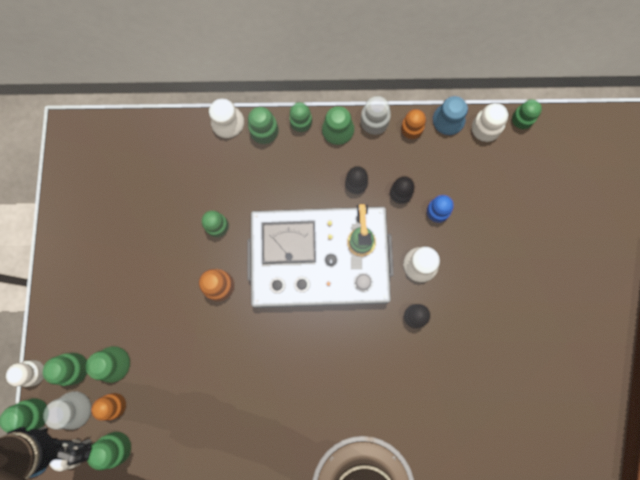

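View pics/wrist0.png

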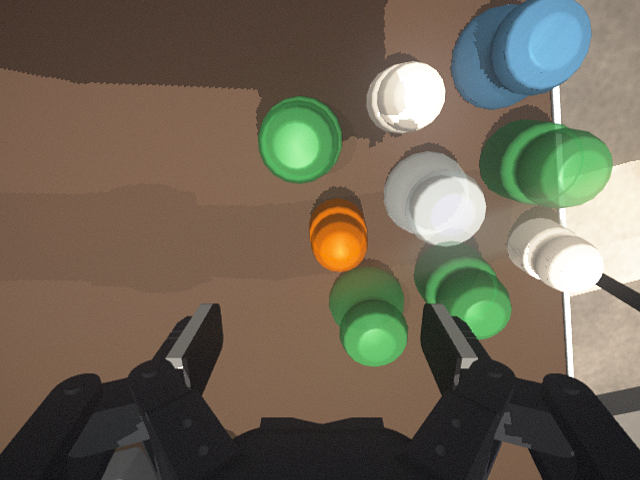

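The scene picture shows the tester mid-table with the arm raised. In the top picture the test buttons are at about (277,285) and (302,284), the stop at (363,282), and the contact arm runs from (362,207) to its black plate at (364,240). I'll zoom in and measure.

```bash
python3 - <<'E'
from h import *
z=np.load("top0.npz"); im=z["im"]; 
cv2.imwrite("pics/topz.png",cv2.resize(im[195:315,240:400],None,fx=5,fy=5,interpolation=cv2.INTER_CUBIC))
s=np.load("scene0.npz")["im"]
cv2.imwrite("pics/scz.png",cv2.resize(s[165:320,230:410],None,fx=4,fy=3.8*4/3.8,interpolation=cv2.INTER_CUBIC)[:600])
E
```

```text
(no output)
```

View pics/topz.png

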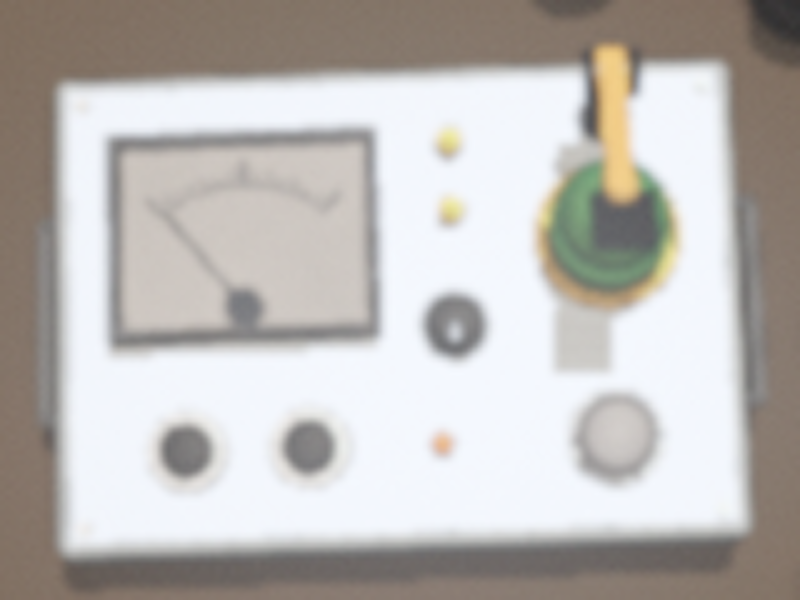

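View pics/scz.png

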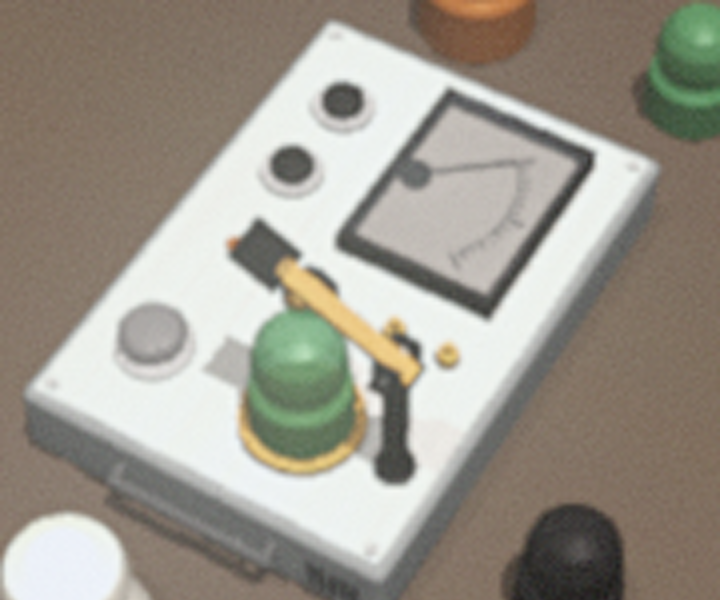

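The top zoom shows the caps at (185,450) and (308,446), the stop at (616,436), the plate at (624,221), and the needle at its left end. In the scene zoom the plate is at (264,252).

```bash
python3 - <<'E'
from h import *
z=np.load("top0.npz"); c=(z["K"],z["R"],z["t"]); s=np.load("scene0.npz"); cs=(s["K"],s["R"],s["t"])
tu=lambda x,y:(240+(x+.5)/5-.5,195+(y+.5)/5-.5); su=lambda x,y:(230+(x+.5)/4-.5,165+(y+.5)/4-.5)
L=ray(c,tu(185,450),.074);Rr=ray(c,tu(308,446),.074)
print("L,R",L,Rr,np.linalg.norm(L-Rr)); print("scene L,R",ray(cs,su(343,100),.074),ray(cs,su(292,164),.074))
print("depth",[pt(c,tu(*p),z["d"])for p in((185,450),(308,446),(616,436),(624,221))])
C=[ray(c,tu(*p),.06) for p in((60,85),(725,63),(750,535),(62,552))]
ctr=sum(C)/4; print("corners",np.round(C,4),"ctr",ctr)
ey=(C[0]-C[1]+C[3]-C[2]);print("yaw deg",np.degrees(np.arctan2(-ey[0],ey[1])), "btn yaw",np.degrees(np.arctan2(-(L-Rr)[0],(L-Rr)[1])))
print("stop",ray(c,tu(616,436),.084), "hinge",ray(c,tu(612,62),.163), ray(cs,su(405,362),.163))
P1=c[0]@np.c_[c[1],c[2]];P2=cs[0]@np.c_[cs[1],cs[2]]
for a,b in(((624,221),(264,252)),((625,195),(287,272)),((612,52),(410,370))):
    X=cv2.triangulatePoints(P1,P2,np.array(tu(*a)).reshape(2,1),np.array(su(*b)).reshape(2,1)).ravel();print("tri",X[:3]/X[3])
E
```

```text
L,R [0.48667638 0.20149547 0.074     ] [0.48812744 0.14174621 0.074     ] 0.059766878598712624
scene L,R [0.48973483 0.19860468 0.074     ] [0.49110604 0.13917139 0.074     ]
depth [array([0.48631936, 0.20110499, 0.07753586]), array([0.48788214, 0.14159301, 0.07640241]), array([ 0.49077455, -0.00724061,  0.08329356]), array([ 0.57293995, -0.00605941,  0.20648601])]
corners [[ 0.6728  0.2683  0.06  ]
 [ 0.6809 -0.0669  0.06  ]
 [ 0.4444 -0.0727  0.06  ]
 [ 0.4388  0.2625  0.06  ]] ctr [0.55924356 0.09779067 0.06      ]
yaw deg 1.1684569940972216 btn yaw 1.3911984854277055
stop [ 0.49070042 -0.00720319  0.084     ] hinge [ 0.65616964 -0.0044785   0.163     ] [ 0.65597275 -0.00137523  0.163     ]
tri [ 0.57335471 -0.00610712  0.20462291]
tri [ 0.58696798 -0.00672737  0.19761723]
tri [ 0.66088321 -0.00452258  0.16336245]
```

Call:
step_arm:
  plan: [0.44,-0.66,0.1,0,0,0.0184,0,0.44,-0.66,0.1,0,0,0.0184,0,0.44,-0.66,0.1,0,0,0.0184,0,0.44,-0.66,0.1,0,0,0.0184,0,0.44,-0.66,0.1,0,0,0.0184,0,0.44,-0.66,0.1,0,0,0.0184,0,0.44,-0.66,0,0,0,0.0184,0,0.44,-0.66,0,0,0,0.0184,0,0.44,-0.66,0,0,0,0.0184,0,0.44,-0.66,0,0,0,0.0184,0]
  newtons: 40

```text
time_s: 1.15
tcp_pos: [0.3854, 0.2713, 0.2613]
ee_rot: [[-1.0, -0.023, 0.0], [-0.023, 1.0, 0.0], [-0.0, 0.0, -1.0]]
contact_force: [1.5, 0.1, -0.6]
width: 0.001
```

Call:
step_arm:
  plan: [0.46,-0.69,0,0,0,0,0,0.46,-0.69,0,0,0,0,0,0.46,-0.69,0,0,0,0,0,0.46,-0.69,0,0,0,0,0,0.46,-0.69,0,0,0,0,0,0.46,-0.69,0,0,0,0,0,0.46,-0.69,0,0,0,0,0,0.42,-0.7,0,0,0,0,0,0,0,0,0,0,0,0]

```text
time_s: 2.05
tcp_pos: [0.5683, -0.0099, 0.2611]
ee_rot: [[-1.0, -0.015, 0.001], [-0.015, 1.0, -0.003], [-0.001, -0.003, -1.0]]
contact_force: [0.4, 0.3, 0.5]
width: -0.001
```

```bash
python3 - <<'E'
from h import *
s=telemetry.read_state(); print(s["tcp_pos"],s["contact_force"],np.round(s["qpos"],2))
for n in("scene","wrist"):
    c=cam(n); im,d=capture(n); cv2.imwrite(f"pics/{n}1.png",im); np.savez(f"{n}1.npz",im=im,d=d,K=c[0],R=c[1],t=c[2])
print(proj(cam("wrist"),s["tcp_pos"]))
E
```

```text
[ 0.56833236 -0.0098976   0.26110873] [0.36343263 0.29677806 0.52898386] [-0.39  0.3   0.4   1.72 -0.12  1.15  1.64]
[305.58911978 310.06829691]
```

View pics/wrist1.png

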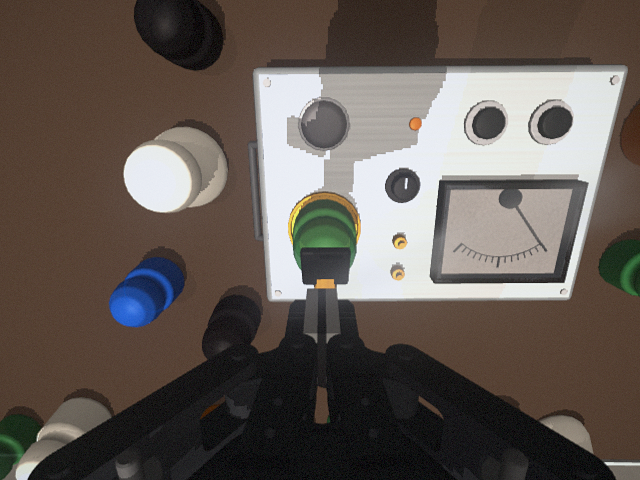

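View pics/scene1.png

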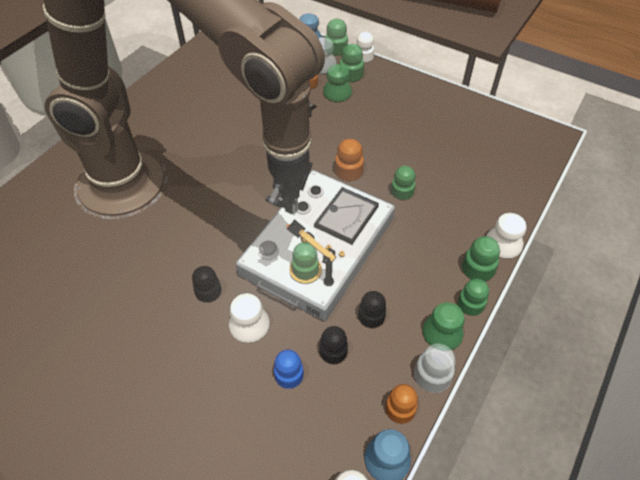

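```bash
python3 - <<'E'
from h import *
z=np.load("wrist1.npz"); c=(z["K"],z["R"],z["t"])
for n,uv,h in(("L",(551,121),.074),("R",(488,122),.074),("stop",(324,123),.084),("plate",(326,266),.203)): print(n,ray(c,uv,h),pt(c,uv,z["d"]))
print("tip",[pt(c,p,z["d"])for p in((312,293),(334,293),(312,300),(334,300))]); print(camera_params("wrist")["tool_from_camera"])
E
```

```text
L [0.48450702 0.19929266 0.074     ] [0.48450521 0.19903337 0.07441652]
R [0.48629665 0.14303881 0.074     ] [0.48629332 0.14288416 0.07434217]
stop [ 0.48940272 -0.00407828  0.084     ] [ 0.48940456 -0.0040777   0.08390689]
plate [ 0.57226812 -0.00193973  0.203     ] [ 0.56992912 -0.00204801  0.20826853]
tip [array([ 0.55424343, -0.0090127 ,  0.27185035]), array([5.54839192e-01, 3.55181977e-04, 2.70441960e-01]), array([ 0.55516911, -0.00889141,  0.27612969]), array([5.55227140e-01, 1.91673251e-04, 2.75746374e-01])]
[[-5.24848972e-04 -9.46176209e-01 -3.23651518e-01  8.42374556e-02]
 [ 9.99999857e-01 -5.29295442e-04 -7.42840396e-05  1.89519940e-03]
 [-1.01021482e-04 -3.23651511e-01  9.46176352e-01 -1.42994639e-01]
 [ 0.00000000e+00  0.00000000e+00  0.00000000e+00  1.00000000e+00]]
```

Call:
step_arm:
  plan: [0,0.07,-0.27,0,0,0,0,0,0,-0.27,0,0,0,0,0,0,-0.27,0,0,0,0,0,0,-0.12,0,0,0,0,0,0,-0.12,0,0,0,0,0,0,-0.12,0,0,0,0,0,0,-0.12,0,0,0,0,0,0,-0.12,0,0,0,0,0,0,-0.12,0,0,0,0]

```text
time_s: 3.05
tcp_pos: [0.5669, -0.0002, 0.1845]
ee_rot: [[-1.0, -0.022, 0.0], [-0.022, 1.0, 0.0], [-0.0, 0.0, -1.0]]
contact_force: [-0.7, -0.5, 0.8]
width: 0.0
```

```bash
python3 - <<'E'
from h import *
s=telemetry.read_state(); print(s["tcp_pos"],s["contact_force"],s["ft_torque"])
for n in("scene","wrist"):
    c=cam(n); im,d=capture(n); cv2.imwrite(f"pics/{n}2.png",im)
    if n=="scene": cv2.imwrite("pics/scz2.png",cv2.resize(im[165:315,230:410],None,fx=4,fy=4,interpolation=cv2.INTER_CUBIC))
E
```

```text
[ 5.66889277e-01 -1.95364174e-04  1.84455220e-01] [-0.65615657 -0.47198389  0.79453747] [0.0136462  0.05257795 0.01634181]
```

View pics/wrist2.png

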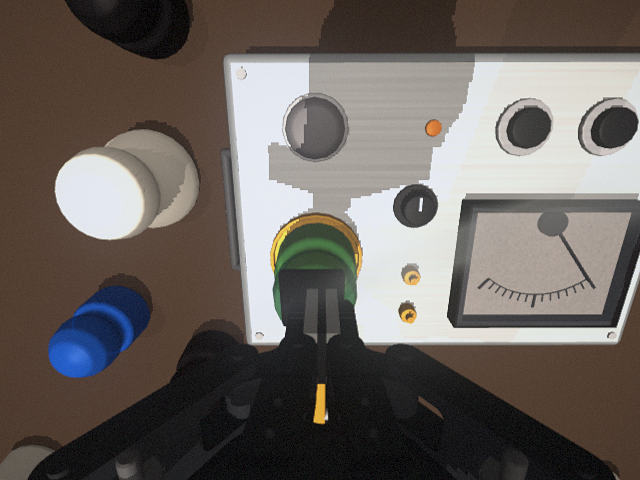

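View pics/scz2.png

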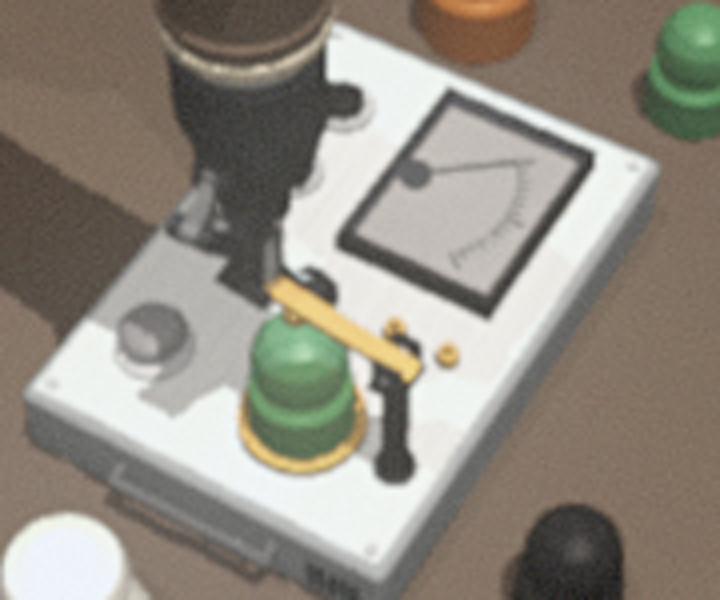

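The fingertip is centred on the plate and the arm is going down with it. I'll continue.

Call:
step_arm:
  plan: [0,0,-0.07,0,0,0,0,0,0,-0.07,0,0,0,0,0,0,-0.06,0,0,0,0,0,0,-0.05,0,0,0,0,0,0,-0.05,0,0,0,0,0,0,-0.04,0,0,0,0]

```text
time_s: 3.75
tcp_pos: [0.5668, -0.0001, 0.1676]
ee_rot: [[-1.0, -0.022, -0.0], [-0.022, 1.0, 0.0], [0.0, 0.0, -1.0]]
contact_force: [-0.4, 0.3, 0.1]
width: 0.001
```

Call:
step_arm:
  plan: [0,0,-0.02,0,0,0,0,0,0,-0.02,0,0,0,0]

```text
time_s: 3.95
tcp_pos: [0.5668, -0.0001, 0.1661]
ee_rot: [[-1.0, -0.022, 0.0], [-0.022, 1.0, 0.0], [-0.0, 0.0, -1.0]]
contact_force: [-4.9, -0.4, 10.6]
width: 0.003
```

Call:
step_arm:
  plan: [0,0,0,0,0,0,0]

```text
time_s: 4.05
tcp_pos: [0.5668, -0.0001, 0.1662]
ee_rot: [[-1.0, -0.022, 0.0], [-0.022, 1.0, 0.0], [-0.0, 0.0, -1.0]]
contact_force: [-2.0, 1.0, 3.3]
width: -0.001
```

Call:
step_arm:
  plan: [0,0,0.1,0,0,0,0,0,0,0.5,0,0,0,0,0,0,0.5,0,0,0,0,-0.3,0.5,0.3,0,0,0,0.54,-0.4,0.7,0,0,0,0,0.54,-0.4,0.7,0,0,0,0,0.54,-0.4,0.7,0,0,0,0,0.54,0,0.7,0,0,0,0,0.54,0,0.1,0,0,0,0,0.54,0,0,0,0,0,0,0.54]

```text
time_s: 5.05
tcp_pos: [0.4917, 0.1711, 0.2359]
ee_rot: [[-1.0, -0.025, 0.0], [-0.025, 1.0, 0.0], [-0.0, 0.0, -1.0]]
contact_force: [-0.1, -0.9, 0.1]
width: 0.54
```

```bash
python3 - <<'E'
from h import *
s=telemetry.read_state(); print(s["tcp_pos"],s["contact_force"],s["width"])
for n in("scene","wrist","top"):
    c=cam(n); im,d=capture(n); cv2.imwrite(f"pics/{n}3.png",im); np.savez(f"{n}3.npz",im=im,d=d,K=c[0],R=c[1],t=c[2])
    if n=="scene": cv2.imwrite("pics/scz3.png",cv2.resize(im[165:315,230:410],None,fx=4,fy=4,interpolation=cv2.INTER_CUBIC))
E
```

```text
[0.49171386 0.17105248 0.2359413 ] [-0.1027921  -0.94430632  0.10336367] 0.5401477824078956
```

View pics/wrist3.png

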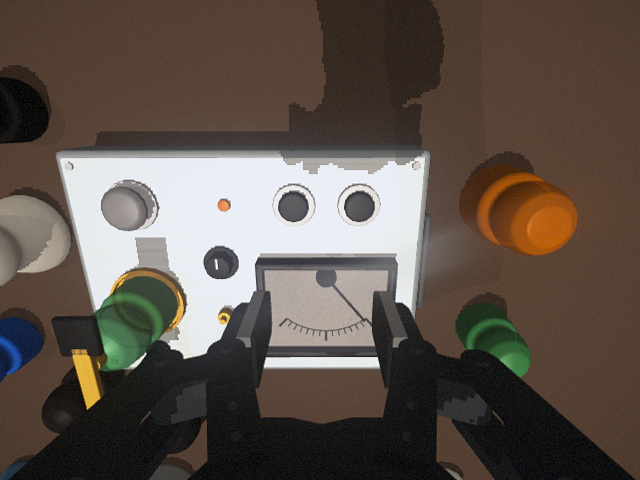

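View pics/scz3.png

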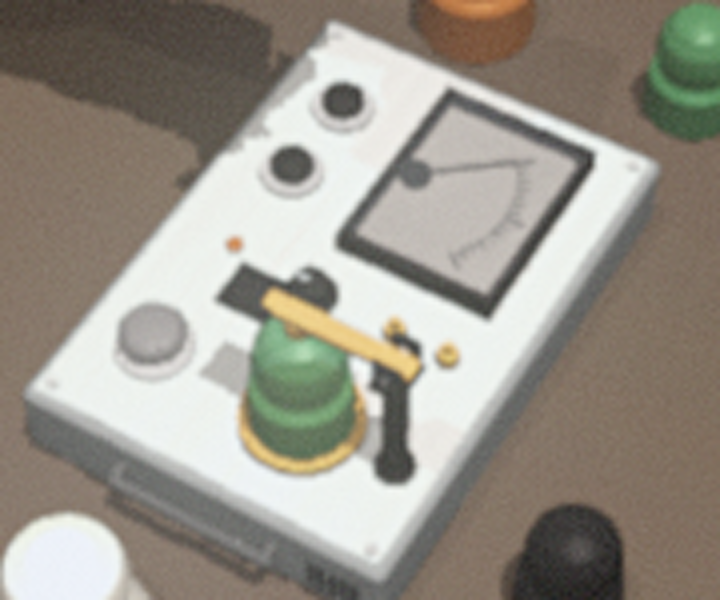

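The contact arm now lies on the crown. The wrist picture shows the caps at (293,206) and (359,205), and the fingertips near (258,297) and (385,297).

```bash
python3 - <<'E'
from h import *
z=np.load("wrist3.npz"); c=(z["K"],z["R"],z["t"]);d=z["d"]
for n,p in dict(plate=(75,325),plateL=(62,338),plateR=(95,338),plfar=(78,346),bar1=(85,360),bar2=(94,395),L=(359,205),R=(293,206)).items(): print(n,np.round(pt(c,p,d),4))
for p in((245,296),(258,296),(266,296),(268,310),(376,296),(384,296),(394,296),(258,293),(384,293)): print(p,np.round(pt(c,p,d),4))
print(proj(c,[.4917,.1710,.2359]))
im=cv2.imread("pics/wrist3.png"); cv2.imwrite("pics/fz.png",cv2.resize(im[270:400,220:420],None,fx=4,fy=4))
z=np.load("top3.npz"); cv2.imwrite("pics/topz3.png",cv2.resize(z["im"][195:315,240:400],None,fx=5,fy=5,interpolation=cv2.INTER_CUBIC))
E
```

```text
plate [ 0.5517 -0.0013  0.1659]
plateL [ 0.5629 -0.0129  0.1658]
plateR [0.5622 0.0109 0.166 ]
plfar [ 0.5689 -0.0022  0.1665]
bar1 [ 0.5814 -0.      0.1659]
bar2 [0.6132 0.0009 0.1664]
L [0.483  0.2048 0.0744]
R [0.4852 0.1458 0.0748]
(245, 296) [0.5842 0.0954 0.0612]
(258, 296) [0.4803 0.1445 0.248 ]
(266, 296) [0.4806 0.1477 0.2473]
(268, 310) [0.4876 0.1483 0.2468]
(376, 296) [0.48   0.1944 0.2464]
(384, 296) [0.4793 0.1975 0.2476]
(394, 296) [0.5717 0.2433 0.0779]
(258, 293) [0.4803 0.144  0.2453]
(384, 293) [0.4795 0.198  0.2447]
[320.58481191 306.23663641]
```

View pics/fz.png

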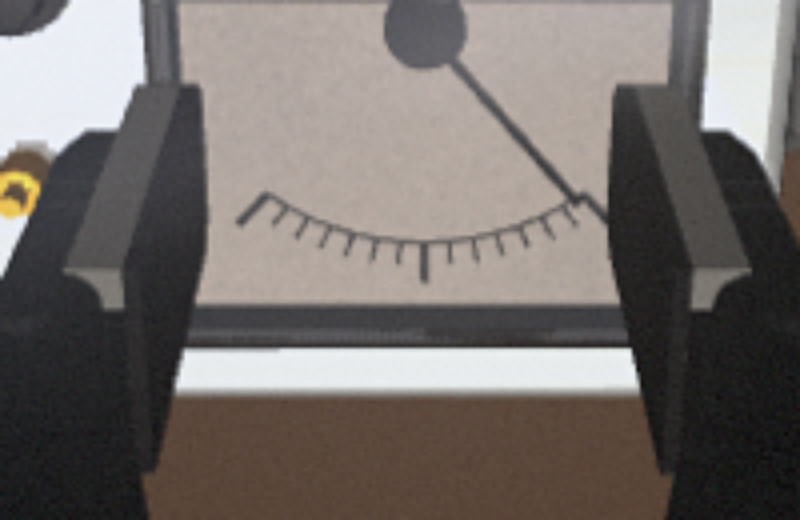

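View pics/topz3.png

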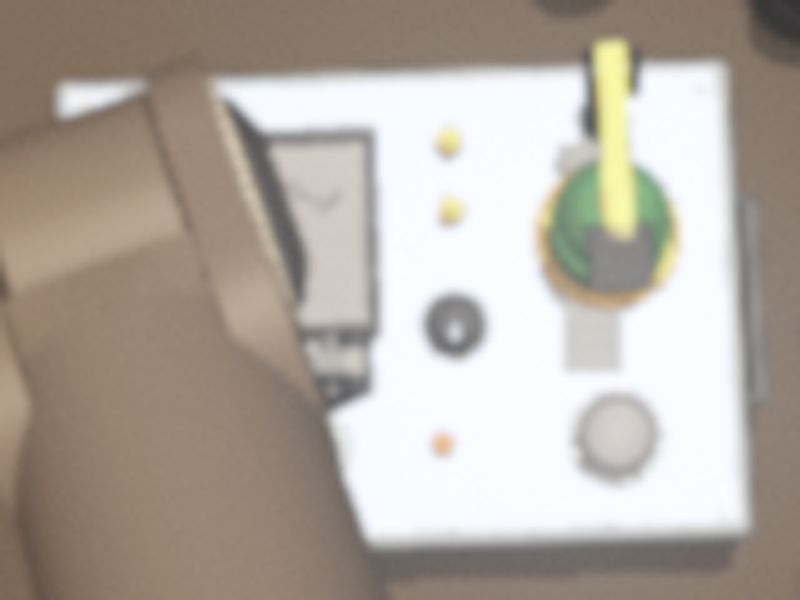

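The bar and plate both read z ≈ 0.166, so the arm is level and down. I'll widen the fingers to about 58 mm centre to centre, line up over the buttons and descend.

Call:
step_arm:
  plan: [-0.08,0.03,-0.5,0,0,0,0.62,0,0,-0.6,0,0,0,0.62,0,0,-0.6,0,0,0,0.62,0,0,-0.6,0,0,0,0.62,0,0,-0.4,0,0,0,0.62,0,0,0,0,0,0,0.62]

```text
time_s: 5.8
tcp_pos: [0.4864, 0.1691, 0.0985]
ee_rot: [[-1.0, -0.02, -0.004], [-0.02, 1.0, -0.003], [0.004, -0.003, -1.0]]
contact_force: [-0.7, -0.1, -0.0]
width: 0.622
```

```bash
python3 - <<'E'
from h import *
s=telemetry.read_state(); print(s["tcp_pos"],s["contact_force"],s["width"])
for n in("scene","wrist"):
    c=cam(n); im,d=capture(n); cv2.imwrite(f"pics/{n}4.png",im); np.savez(f"{n}4.npz",im=im,d=d,K=c[0],R=c[1],t=c[2])
    if n=="scene": cv2.imwrite("pics/scz4.png",cv2.resize(im[165:315,230:410],None,fx=4,fy=4,interpolation=cv2.INTER_CUBIC))
E
```

```text
[0.48644517 0.16912546 0.09845492] [-0.74116331 -0.05350813 -0.00209307] 0.6215944094865641
```

View pics/wrist4.png

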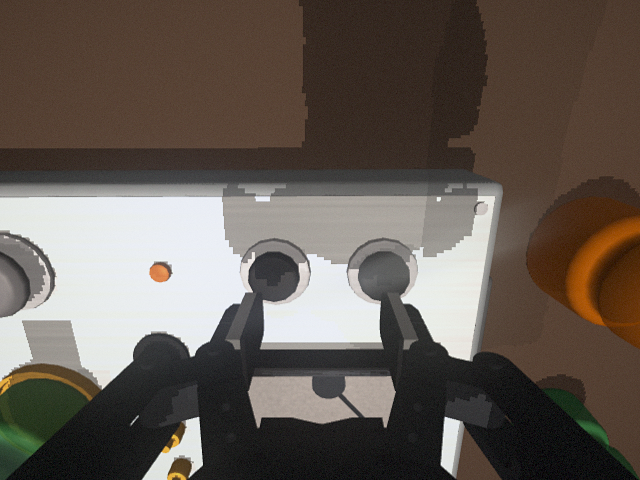

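View pics/scz4.png

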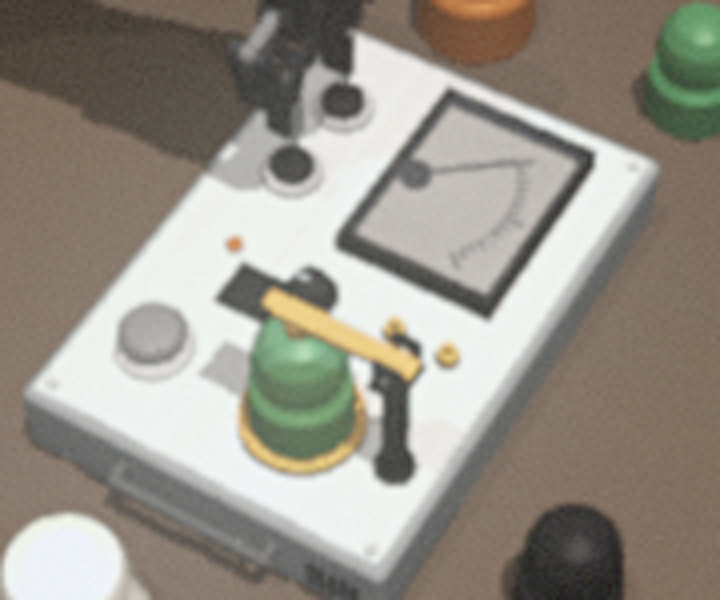

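```bash
python3 - <<'E'
from h import *
z=np.load("wrist4.npz"); c=(z["K"],z["R"],z["t"]);d=z["d"]
for p in((273,272),(384,272)): print("cap",np.round(pt(c,p,d),4))
for p in((244,297),(250,297),(256,297),(260,297),(384,297),(388,297),(394,297),(400,297),(240,320),(404,320),(234,344),(408,344)): print(p,np.round(pt(c,p,d),4))
im=cv2.imread("pics/wrist4.png"); cv2.imwrite("pics/fz4.png",cv2.resize(im[230:380,200:440],None,fx=3.3,fy=3.3))
E
```

```text
cap [0.4819 0.1459 0.075 ]
cap [0.4813 0.2047 0.0736]
(244, 297) [0.4759 0.139  0.113 ]
(250, 297) [0.476  0.1414 0.1126]
(256, 297) [0.4755 0.1441 0.1135]
(260, 297) [0.478  0.1449 0.1089]
(384, 297) [0.4751 0.1977 0.1123]
(388, 297) [0.4748 0.1993 0.1128]
(394, 297) [0.4752 0.202  0.1119]
(400, 297) [0.4749 0.2044 0.1123]
(240, 320) [0.4762 0.141  0.1299]
(404, 320) [0.475  0.2022 0.1298]
(234, 344) [0.4776 0.1417 0.1424]
(408, 344) [0.4772 0.2013 0.1412]
```

View pics/fz4.png

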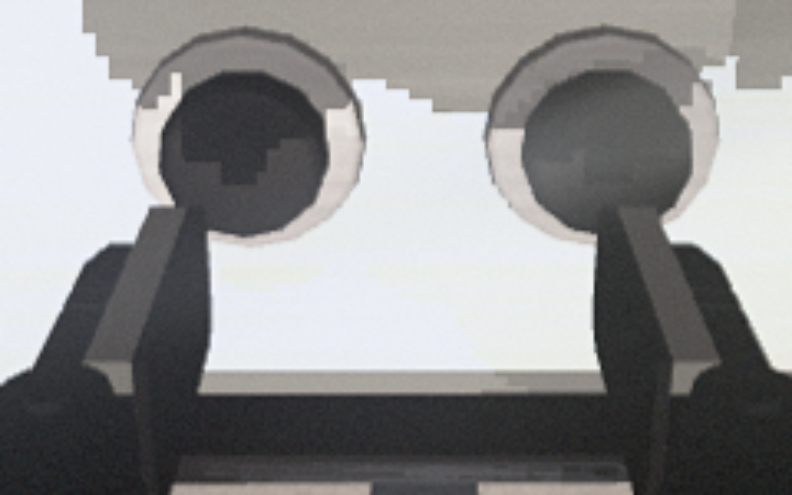

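Call:
step_arm:
  plan: [-0.02,0.06,-0.2,0,0,0,0.62,0,0,-0.2,0,0,0,0.62,0,0,-0.12,0,0,0,0.62,0,0,0,0,0,0,0.62]

```text
time_s: 6.3
tcp_pos: [0.4862, 0.1742, 0.0739]
ee_rot: [[-1.0, -0.022, -0.001], [-0.022, 1.0, -0.001], [0.001, -0.001, -1.0]]
contact_force: [-0.2, 0.3, 0.5]
width: 0.622
```

```bash
python3 - <<'E'
from h import *
s=telemetry.read_state(); print(s["tcp_pos"],s["contact_force"],s["width"])
for n in("wrist",):
    c=cam(n); im,d=capture(n); cv2.imwrite("pics/fz5.png",cv2.resize(im[200:390,180:460],None,fx=2.8,fy=2.8))
E
```

```text
[0.4862071  0.17418832 0.07394841] [-0.22356115  0.29981447  0.48507228] 0.6219750329117268
```

View pics/fz5.png

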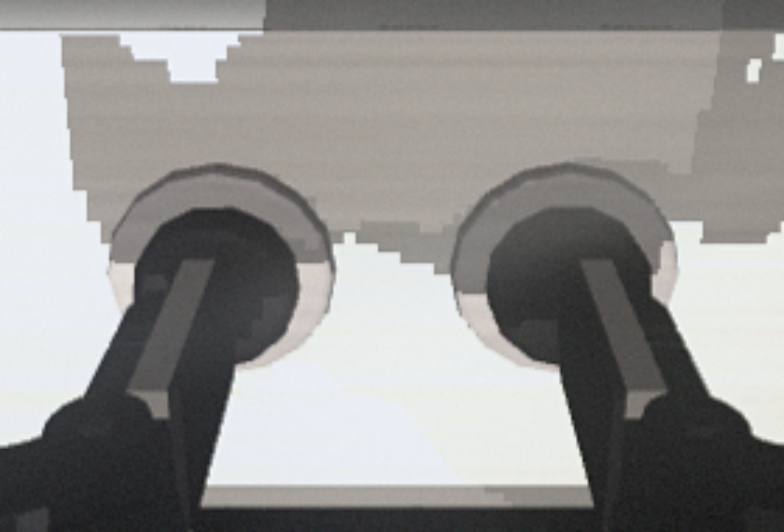

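Both tips are over their caps: tips at about (197,262) and (597,262), caps centred at about (217,285) and (568,285). I'll press now.

Call:
step_arm:
  plan: [0,0,-0.08,0,0,0,0.6,0,0,-0.06,0,0,0,0.6,0,0,-0.05,0,0,0,0.6,0,0,-0.04,0,0,0,0.6]

```text
time_s: 6.75
tcp_pos: [0.4874, 0.1746, 0.0644]
ee_rot: [[-1.0, -0.022, 0.001], [-0.022, 1.0, 0.001], [-0.001, 0.001, -1.0]]
contact_force: [-9.0, -3.4, 37.5]
width: 0.6
```

Call:
step_arm:
  plan: [0,0,0.01,0,0,0,0.6]

```text
time_s: 6.85
tcp_pos: [0.4873, 0.1745, 0.0648]
ee_rot: [[-1.0, -0.022, 0.001], [-0.022, 1.0, 0.001], [-0.001, 0.001, -1.0]]
contact_force: [-2.1, -0.7, 7.4]
width: 0.6
```

```bash
python3 - <<'E'
from h import *
s=telemetry.read_state(); print(s["tcp_pos"],s["contact_force"],s["ft_torque"],s["width"])
for n in("wrist","scene"):
    c=cam(n); im,d=capture(n); cv2.imwrite(f"pics/{n}6.png",im)
    if n=="scene": cv2.imwrite("pics/scz6.png",cv2.resize(im[165:315,230:410],None,fx=4,fy=4,interpolation=cv2.INTER_CUBIC))
E
```

```text
[0.4872599  0.17452564 0.06484855] [-2.08667246 -0.70800354  7.40389291] [-0.21602451  0.35228471  0.02154752] 0.5997762637862906
```

View pics/wrist6.png

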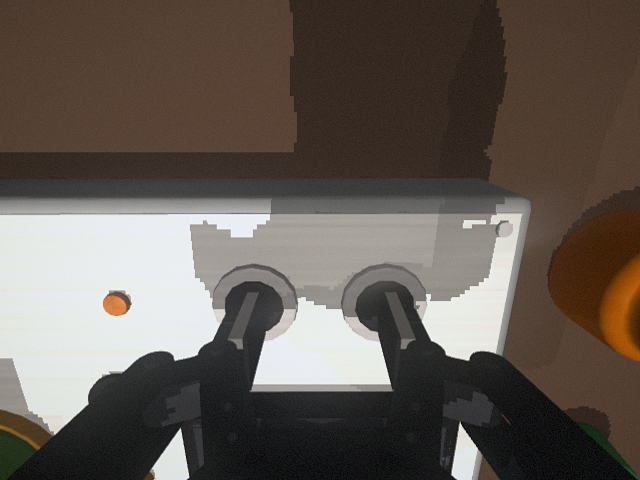

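View pics/scz6.png

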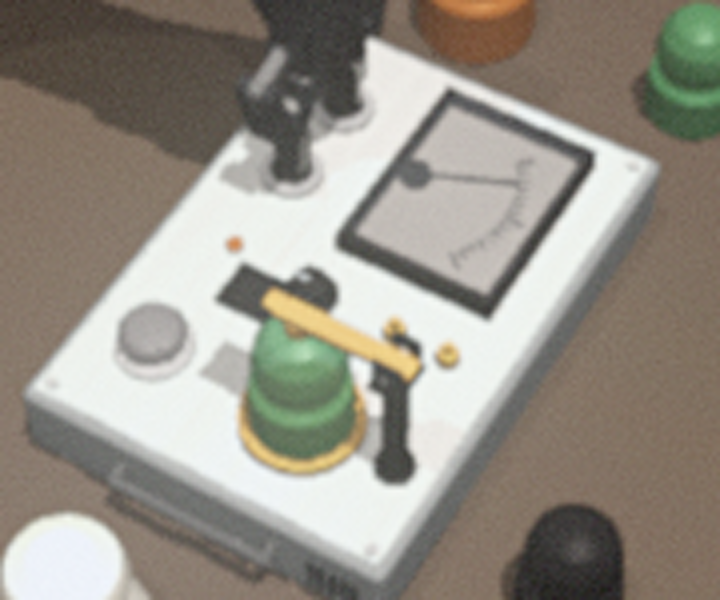

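The needle has begun to climb, so both buttons bottomed. The force has dropped to about 7 N, so I'll press a touch more and hold.

Call:
step_arm:
  plan: [0,0,-0.006,0,0,0,0.6,0,0,0,0,0,0,0.6]

```text
time_s: 7.15
tcp_pos: [0.4873, 0.1745, 0.0647]
ee_rot: [[-1.0, -0.022, 0.001], [-0.022, 1.0, 0.001], [-0.001, 0.001, -1.0]]
contact_force: [-3.7, -1.2, 15.3]
width: 0.598
```

Call:
step_arm:
  plan: [0,0,0,0,0,0,0.6,0,0,0,0,0,0,0.6,0,0,0,0,0,0,0.6,0,0,0,0,0,0,0.6,0,0,0,0,0,0,0.6]

```text
time_s: 7.65
tcp_pos: [0.4873, 0.1745, 0.0647]
ee_rot: [[-1.0, -0.022, 0.001], [-0.022, 1.0, 0.001], [-0.001, 0.001, -1.0]]
contact_force: [-3.2, -1.5, 14.8]
width: 0.598
```

```bash
cat > n.py <<'E'
from h import *
import sys
s=telemetry.read_state(); print(s["time_s"],s["tcp_pos"],s["contact_force"])
im,d=capture("scene"); cv2.imwrite(sys.argv[1],cv2.resize(im[165:315,230:410],None,fx=4,fy=4,interpolation=cv2.INTER_CUBIC))
E
python3 n.py pics/n1.png
```

```text
7.65 [0.48729301 0.1745485  0.06472548] [-3.22910038 -1.48808809 14.8482328 ]
```

View pics/n1.png

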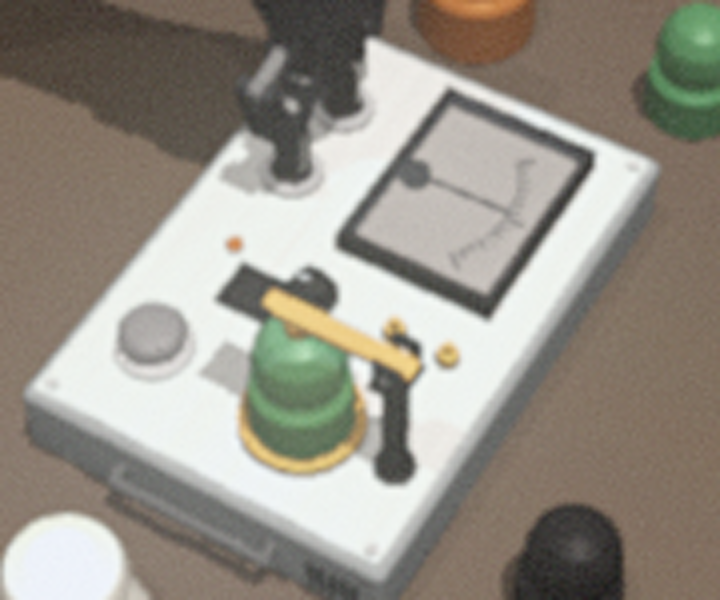

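The needle is climbing steadily, with its tip now near (508,212). I'll hold 4 s more.

Call:
step_arm:
  plan: [0,0,0,0,0,0,0.6,0,0,0,0,0,0,0.6,0,0,0,0,0,0,0.6,0,0,0,0,0,0,0.6,0,0,0,0,0,0,0.6,0,0,0,0,0,0,0.6,0,0,0,0,0,0,0.6,0,0,0,0,0,0,0.6,0,0,0,0,0,0,0.6,0,0,0,0,0,0,0.6]

```text
time_s: 8.7
tcp_pos: [0.4873, 0.1746, 0.0648]
ee_rot: [[-1.0, -0.022, 0.001], [-0.022, 1.0, 0.001], [-0.001, 0.001, -1.0]]
contact_force: [-3.5, -1.9, 15.1]
width: 0.6
```

Call:
step_arm:
  plan: [0,0,0,0,0,0,0.6,0,0,0,0,0,0,0.6,0,0,0,0,0,0,0.6,0,0,0,0,0,0,0.6,0,0,0,0,0,0,0.6,0,0,0,0,0,0,0.6,0,0,0,0,0,0,0.6,0,0,0,0,0,0,0.6,0,0,0,0,0,0,0.6,0,0,0,0,0,0,0.6]

```text
time_s: 9.7
tcp_pos: [0.4873, 0.1745, 0.0647]
ee_rot: [[-1.0, -0.022, 0.001], [-0.022, 1.0, 0.001], [-0.001, 0.001, -1.0]]
contact_force: [-3.5, -1.5, 15.0]
width: 0.597
```

Call:
step_arm:
  plan: [0,0,0,0,0,0,0.6,0,0,0,0,0,0,0.6,0,0,0,0,0,0,0.6,0,0,0,0,0,0,0.6,0,0,0,0,0,0,0.6,0,0,0,0,0,0,0.6,0,0,0,0,0,0,0.6,0,0,0,0,0,0,0.6,0,0,0,0,0,0,0.6,0,0,0,0,0,0,0.6]

```text
time_s: 10.7
tcp_pos: [0.4873, 0.1746, 0.0647]
ee_rot: [[-1.0, -0.022, 0.001], [-0.022, 1.0, 0.001], [-0.001, 0.001, -1.0]]
contact_force: [-2.2, -1.6, 15.0]
width: 0.601
```

Call:
step_arm:
  plan: [0,0,0,0,0,0,0.6,0,0,0,0,0,0,0.6,0,0,0,0,0,0,0.6,0,0,0,0,0,0,0.6,0,0,0,0,0,0,0.6,0,0,0,0,0,0,0.6,0,0,0,0,0,0,0.6,0,0,0,0,0,0,0.6,0,0,0,0,0,0,0.6,0,0,0,0,0,0,0.6]

```text
time_s: 11.7
tcp_pos: [0.4873, 0.1746, 0.0647]
ee_rot: [[-1.0, -0.022, 0.001], [-0.022, 1.0, 0.001], [-0.001, 0.001, -1.0]]
contact_force: [-4.5, -1.0, 15.6]
width: 0.597
```

```bash
python3 n.py pics/n2.png
```

```text
11.7 [0.48730576 0.17455275 0.06474606] [-4.50857527 -0.98600742 15.62111677]
```

View pics/n2.png

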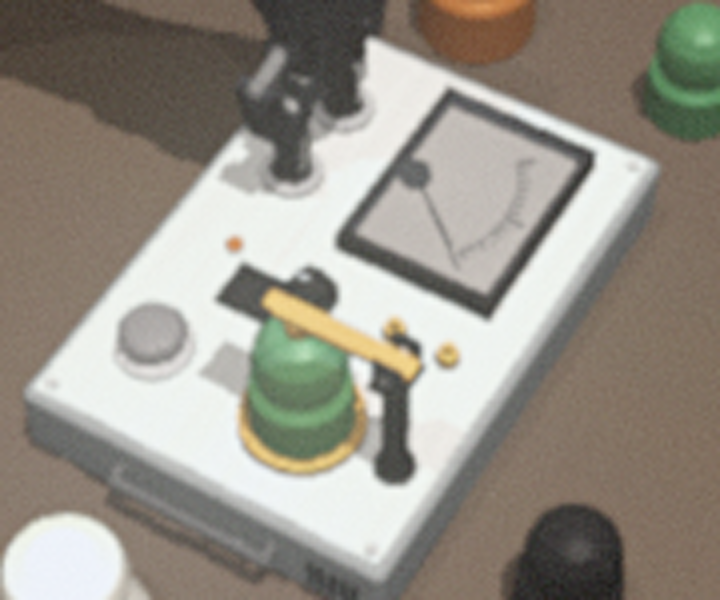

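The needle lies on the last scale mark, near (457,265). I'll hold another 0.4 s, then lift straight up and clear.

Call:
step_arm:
  plan: [0,0,0,0,0,0,0.6,0,0,0,0,0,0,0.6,0,0,0,0,0,0,0.6,0,0,0,0,0,0,0.6,0,0,0.4,0,0,0,0.6,0,0,0.6,0,0,0,0.6,0,0,0.7,0,0,0,0.6,0,0,0.7,0,0,0,0.6,-0.4,0,0.6,0,0,0,0.6,-0.4,0,0,0,0,0,0.6]

```text
time_s: 12.75
tcp_pos: [0.4485, 0.175, 0.2171]
ee_rot: [[-1.0, -0.021, 0.006], [-0.021, 1.0, 0.003], [-0.006, 0.003, -1.0]]
contact_force: [0.2, 0.4, -0.3]
width: 0.6
```

Call:
step_arm:
  plan: [-0.4,0,0,0,0,0,0.6,0,0,0,0,0,0,0.6,0,0,0,0,0,0,0.6,0,0,0,0,0,0,0.6,0,0,0,0,0,0,0.6,0,0,0,0,0,0,0.6,0,0,0,0,0,0,0.6,0,0,0,0,0,0,0.6,0,0,0,0,0,0,0.6,0,0,0,0,0,0,0.6]

```text
time_s: 13.75
tcp_pos: [0.4268, 0.1744, 0.2135]
ee_rot: [[-1.0, -0.022, -0.0], [-0.022, 1.0, 0.0], [0.0, 0.0, -1.0]]
contact_force: [0.0, -0.1, 0.1]
width: 0.599
```

Call:
step_arm:
  plan: [0,0,0,0,0,0,0.6,0,0,0,0,0,0,0.6,0,0,0,0,0,0,0.6,0,0,0,0,0,0,0.6,0,0,0,0,0,0,0.6,0,0,0,0,0,0,0.6,0,0,0,0,0,0,0.6,0,0,0,0,0,0,0.6,0,0,0,0,0,0,0.6,0,0,0,0,0,0,0.6]

```text
time_s: 14.75
tcp_pos: [0.4268, 0.1744, 0.2135]
ee_rot: [[-1.0, -0.022, 0.0], [-0.022, 1.0, 0.0], [-0.0, 0.0, -1.0]]
contact_force: [-0.5, -0.5, -0.3]
width: 0.603
```

```bash
python3 n.py pics/n3.png; python3 - <<'E'
from h import *
c=cam("wrist"); im,d=capture("wrist"); cv2.imwrite("pics/w9.png",im); np.savez("w9.npz",d=d,K=c[0],R=c[1],t=c[2])
E
```

```text
14.75 [0.42679729 0.17437692 0.21350556] [-0.49584469 -0.50248579 -0.26358299]
```

View pics/n3.png

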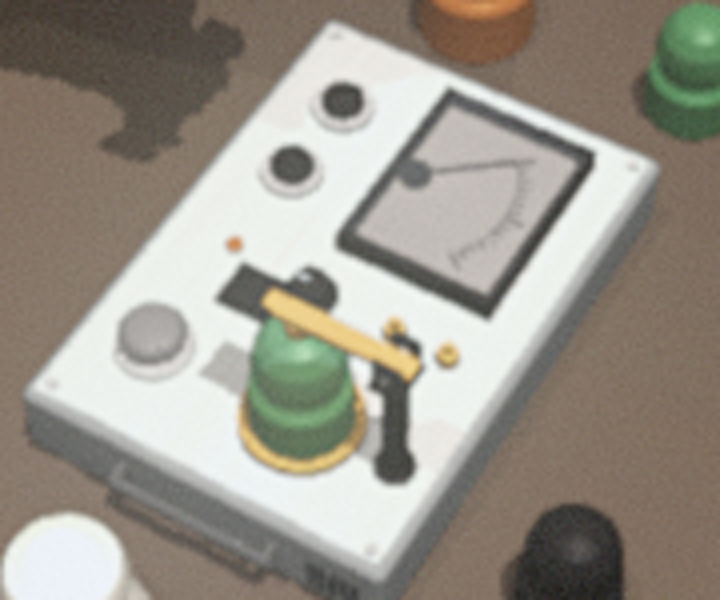

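View pics/w9.png

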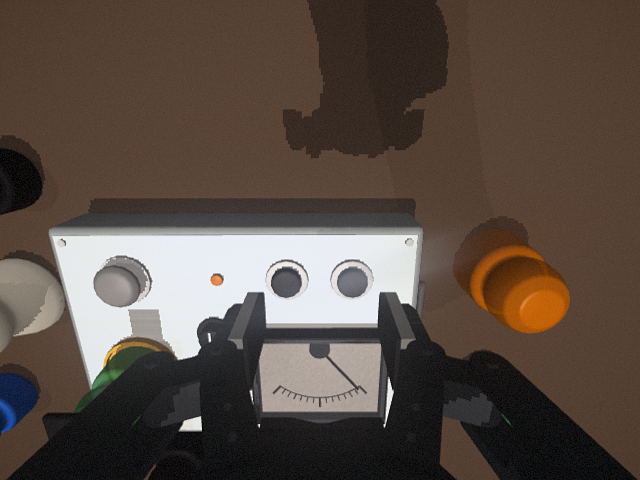

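The needle is back at its start mark (530,160), both buttons are up, the arm is down on the crown and the gripper is clear. I'll hand the job in.

```bash
python3 -c "
from h import *
print(ctrl.sign_off())"
```

```text
the job is handed in; nothing more can be done
None
```

The insulator test was carried out in the order asked and handed in at about 14.9 s on the robot's clock.

- **Contact arm:** I pushed it down with the shut fingertips until the force rose to about 10 N. The wrist camera's depth then read both the bar and the finger plate at 0.166 m, so the arm is level with its stud on the crown.
- **Test buttons:** I pressed both together, one finger on each, with a steady force of about 15 N. The camera showed the needle climbing to the last mark on the scale. I held on about 0.4 s more, then lifted straight up and waited clear of the tester for over 2 s.
- **Final check:** The needle is back at its start, both buttons are up, and the contact arm is down. The specimen and stop button look unmoved in the scene camera. The force readings are near zero, with the gripper about 0.15 m above the panel.

Two readings were off along the way:

- **First press:** The total force briefly read 37.5 N as the buttons bottomed, so I eased off, which took it to about 7 N, and then pressed slightly again. Whether both buttons stayed fully down at 7 N (two springs need about 8 N) was not checked. The full hold came after that.
- **Camera agreement:** The cameras disagreed by 3 to 9 mm on the button positions, beyond the stated 2 mm. I aligned the fingers using the wrist view of fingertips against caps.

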